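# Seat an aluminium profile against the stop and snug the screw clamp

### The job

Slide the aluminium profile along the clamp's bed, under the raised pad, until its end is home against the stop. Then turn the clamp's T-handle clockwise until the rubber pad meets the profile and has pressed it down onto the hard bed, and snug it to roughly 50 N by feel, without overtightening the thin-walled profile; let go, and leave the things around the clamp undisturbed.

Things in the scene. Friction and masses are not known exactly. Their poses are not given: they have to be found in the camera images.
- profile_mid (a point): Centre (half-way up) of the loose bare-aluminium extrusion, 30 mm wide (its x), 180 mm long (its y), 40 mm high (z), about 0.22 kg. It lies in the clamp's bed between two low guide rails, 40 to 80 mm short of home, its top 72 mm above the bench, and slides along its own +y; home, its +y end touches the stop and profile_mid is at y = -90 mm in the frame of stop_face.
- stop_face (a point): Middle of the face of the clamp's fixed steel end stop (40 mm wide, top 68 mm above the bench), 50 mm above the bench. +y is the sliding direction, from the profile into the stop; x is across the bed. The vertical screw axis stands 30 mm before this face (at x = 0, y = -30 mm of this frame).
- clamp: The clamp's fixed body, origin on the bench below the screw axis, axes as stop_face. Base plate 110 x 270 mm, 12 mm thick. Guide rails along the bed, 42 mm wide over all, 235 mm long, their tops 38 mm above the bench, leave the profile 1 mm each side. A grey post (50 mm wide along y) at x = -58 mm carries an arm to the screw, 36 mm wide along y, 113 to 142 mm above the bench.
- lift_mid (a point): Point on the screw axis between the two black sprung strips on which the profile slides, level with their tops, 32 mm above the bench. Pressed by the pad, profile and strips first sink against only 8 to 14 N until the profile meets the hard bed, hidden beneath, somewhere from 1 to 5.5 mm lower (it differs each time); only then is the profile held and does the force rise.
- handle_mid (a point): Centre of the horizontal dark steel T-handle bar, on the vertical screw axis: 90 mm long (its x), 16 mm wide (y), 20 mm high (z), 175 to 195 mm above the bench. It can be pinched across its width from above. Clockwise seen from above lowers handle, screw and pad together, 4.77 mm per radian (30 mm a turn); 0.8 to 2.2 rad are needed to meet the profile.
- screw_nut (a point): Point on the screw axis at the top of the arm's round nut (38 mm across), 142 mm above the bench; the 12 mm spindle runs through it. The free screw resists turning, either way, with a steady 0.2 to 0.45 N m (least when it has just been turned fast); tightening, the torque rises by 0.0048 N m for each newton of pad force: 0.24 N m above free at 50 N, 0.36 N m at 75 N. It stays where it is left.
- pad: Black rubber pad, disc 28 mm across and 8 mm thick, at the foot of the vertical screw, facing down; origin at the centre of its lower face, z up. It is pressed onto the profile's top. It yields about 1 mm for each 45 N, so the pad force rises about 200 N per radian of the handle once the profile is on the hard bed. Snug is 25 to 75 N; the profile's thin walls are damaged at 100 N.
- driver_grip (a point): Handle of a loose screwdriver lying beyond the clamp; bystander, leave alone.
- tape_mid (a point): Centre of a loose roll of tape (90 mm across, 25 mm high) lying flat near the clamp; bystander, leave alone.
- carton_mid (a point): Centre of a loose small carton (70 x 90 x 60 mm high) near the clamp; bystander, leave alone.

How it is judged (in metres and radians):
On the way, in this order (a step that is already met when the one before it is completed fails the run):
1. the profile's end is home against the stop (within 3 mm), the pad still clear of it (y of profile_mid in the frame of stop_face above -0.093 m and contact force between pad and profile below 1 N), for 0.2 s.
2. the pad presses the profile with 25 N or more (contact force between pad and profile above 25 N), for 0.3 s.
At the end, for the whole second after the job is handed in: The profile lies in the bed with its end within 3 mm of the stop and in line with the bed (0.08 rad), at rest, and the pad presses on it with 25 to 75 N, the handle released (contact force between pad and profile between 25 and 75 N and y of profile_mid in the frame of stop_face above -0.093 m and angle between the y axis of profile_mid and the y axis of stop_face, either way round below 0.08 rad and linear speed of profile below 0.01 m/s); the robot touches nothing.
It fails at once if the pad presses the profile with over 100 N (contact force between pad and profile above 100 N).
It fails at once if the screwdriver, the tape or the carton is moved by over 20 mm (distance of any of driver_grip, tape_mid, carton_mid from where it was at the start of the episode above 0.02 m).
It also fails if it takes over 72 s, if anything falls off the work surface, if the arm or the gripper's body presses on something with over 40 N, if the wrist force passes 120 N, or if a joint passes its speed limit or range.

### The arm

A 6-joint arm with a two-finger parallel gripper is mounted at the origin on the work surface. World frame = base frame: x ahead of the robot, y to its left, z up, the work surface at z = 0. Lengths are in m, angles in degrees, forces in N, time in s.
With the tool pointing down it reaches from about 0.15 to 0.775 m from the base axis. Payload 6.1 kg.
Tool frame: the origin (TCP) lies at the centre of the arm's flange, where the gripper is bolted on; the fingertips stand 173 mm ahead of it and the grasp point (between the pads) lies 155 mm ahead of it (ctrl.grip_point_offset is the distance from the TCP to the grasp point, in m); x points along the fingers, y is the direction in which the jaws open and shut, and the axes are right-handed (so a half turn about x gives the same grasp; the last joint's range is limited). The gripper opens to 85 mm and grips with 20 to 120 N. Pads are 22 mm wide; open, the fingers measure 114 mm over their backs; the gripper's body (76 mm by 85 mm) begins 54 mm behind the grasp point. The pads swing forward as they close: fully open they stand 13 mm farther back than shut.
Start: joints at [-67.781, 7.208, -2.269, 80.523, 0, 90], TCP at [0.199, -0.486, 0.405] pointing down, gripper open.
Joint ranges: [-155.77, 155.77], [-54.66, 111.73], [-72.52, 77.12], [-102.08, 115.82], [-83.92, 84.16], [-180, 180]. Speed limits (degrees/s): [136.94, 136.94, 172.46, 180, 180, 180].

### API

Orientations are given as a 3x3 rotation matrix whose columns are the frame's x, y, z axes.
In Python, from workcell import get_state, get_image, ctrl gives the robot as it stands. The module is installed in compiled form; this text tells all that it offers.
- The arm moves only by the tool send_rows, never from a script. Its argument "rows" is text: rows parted by semicolons, each of 6 numbers parted by spaces: the shift along the world's x, y, z in m, then the turn, a rotation vector about the world's x, y, z in rad. In form: x y z wx wy wz; .... A call has 1 to 20 rows; each row is the pose to reach, as a shift and turn from the pose commanded when the call began; what a row does not reach only later rows make up. A row lasts 1/8 s, in which the tool goes at most 62.5 mm and 10.7 degrees, less where a joint would pass 70% of its speed; a pose out of reach is approached as far as the arm can. A call with a gripper value outside its range is refused whole. "grip" is the gripper command: -1 is shut, 1 is fully open, values between are in proportion, set as the call begins (left out, the last holds). The fingers move at their own pace and stop on an object; "newtons" is the grip in N (left out, the last holds). Time passes only in rows, so rows that repeat a pose let the fingers close. It gives the time, the measured TCP pose, the force and the opening at its end, in the units of the state.
- get_state(): the state, without advancing time (a new reading comes with each control period).
- get_image(name): name is "scene" or "top" or "wrist"; returns a dict with "img" (400x640x3 uint8, blue, green, red), "vfov" (degrees; the focal length in pixels is half the picture's height over the tangent of half this angle, whatever the lens; pixels are square), "cx", "cy" (the principal point, pixels), "extrinsics" (4x4, takes a point from camera to world coordinates); the wrist camera has in their place "tool_from_camera" (4x4, takes a point from camera to tool coordinates, whose origin is the TCP and whose axes are the tool frame's). Camera axes: x right, y down, z forward; pixel columns grow to the right and rows downward; lengths in m; the calibration is good to about 2 mm. The wrist camera is an equidistant fisheye: a pixel r from the principal point sees the ray r / f radians off the axis. A picture is of the moment at which its call begins: read the wrist's pose just before it. There is no depth.
- ctrl.close_job(): hands the job in, once; it reports no verdict.
The state is a dict: "time_s": time; "joint_pos": joint angles; "qvel": joint speeds; "joint_efforts": joint torques, N m; "eef_pos": TCP position; "orientation": TCP orientation; "contact_force": force on the tool from outside, world axes, zero at the start; "ft_torque": the same for the moment, N m; "gripper_width": opening from 0.0 (shut) to 1.0 (fully open).
Only numpy, scipy, OpenCV 4.12 (cv2) and the standard library are available. Lean on these libraries where they do the work, as an engineer would, in place of code of your own. Each camera call takes 0.05 s, during which the arm holds its last target.

## Working session

There is one attempt and no reset: what is moved stays moved. The work goes in short steps, Python scripts to look and compute and a tool call to move; the robot and the scene stay as the last step left them, time stands still between calls to the robot, and variables do not carry over. Pictures are saved under pics/ and viewed, and the job is handed in when it is done.

Besides the shell and the picture viewer there is one more tool, called in YAML: its name, and indented under it one key for each argument. send_rows: Moves the arm, as the interface text tells. Its arguments: {"type":"object","properties":{"rows":{"type":"string"},"grip":{"type":"number"},"newtons":{"type":"number"}},"required":["rows"]}

```bash
mkdir -p pics
python3 - <<'E'
from workcell import get_state, get_image, ctrl
import cv2
s=get_state()
for k,v in s.items(): print(k,v)
print(ctrl.grip_point_offset)
for n in("scene","top","wrist"):
    d=get_image(n); cv2.imwrite(f"pics/{n}0.png",d["img"])
    print(n,{k:v for k,v in d.items() if k!="img"})
E
```

```text
time_s 0.0
joint_pos [-6.77820673e+01  7.23905257e+00 -2.32672057e+00  8.05241102e+01
  7.79004913e-05  9.00012846e+01]
qvel [-0.05661952  0.07013303  0.04866304  0.02858227  0.04815222 -0.01157735]
joint_efforts [-2.51303481e-04 -4.35912967e+01  3.52923954e+01  1.73074845e-02
 -9.86024702e-05 -4.15959022e-06]
eef_pos [ 0.1984641  -0.48588623  0.40394604]
orientation [[-5.91936944e-04  3.78109331e-01 -9.25760759e-01]
 [ 1.45279611e-03 -9.25759619e-01 -3.78109795e-01]
 [-9.99998769e-01 -1.56875879e-03 -1.32444706e-06]]
contact_force [0.25676977 0.05464083 0.20663509]
ft_torque [ 0.00185564  0.04041849 -0.01331479]
gripper_width 1.0021171319223983
0.1547
scene {'vfov': 54.99094674951712, 'cx': 320.133398966236, 'cy': 202.97945260879146, 'extrinsics': array([[ 0.81153578,  0.44373737, -0.38014053,  0.86539826],
       [ 0.58414885, -0.63107266,  0.51040907, -0.18093822],
       [-0.01340871, -0.63627388, -0.77134672,  0.63301043],
       [ 0.        ,  0.        ,  0.        ,  1.        ]])}
top {'vfov': 44.898799556570104, 'cx': 326.24687959158734, 'cy': 194.72787107566543, 'extrinsics': array([[-0.00359393, -0.99626969,  0.0862194 ,  0.59158433],
       [-0.99997871,  0.0040501 ,  0.00511642,  0.14199152],
       [-0.00544653, -0.08619918, -0.99626304,  0.90988765],
       [ 0.        ,  0.        ,  0.        ,  1.        ]])}
wrist {'vfov': 65.70646984690485, 'cx': 321.009239911344, 'cy': 198.4485677973668, 'tool_from_camera': array([[-6.02636164e-04, -2.89843335e-01,  9.57073915e-01,
         3.14330445e-02],
       [ 9.99999762e-01, -4.97356440e-04,  4.79044057e-04,
        -5.26385933e-04],
       [ 3.37159148e-04,  9.57073975e-01,  2.89843566e-01,
        -7.29938172e-02],
       [ 0.00000000e+00,  0.00000000e+00,  0.00000000e+00,
         1.00000000e+00]])}
```

View pics/scene0.png

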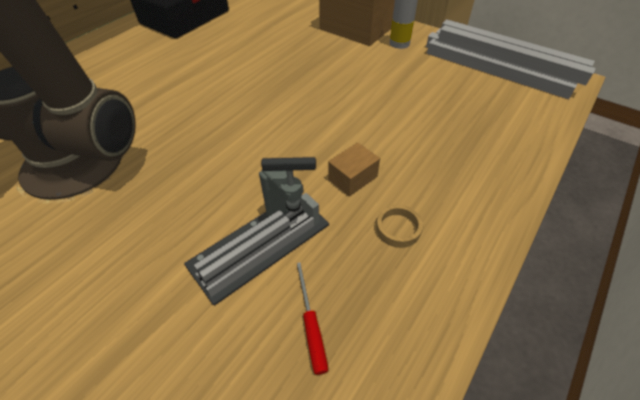

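View pics/top0.png

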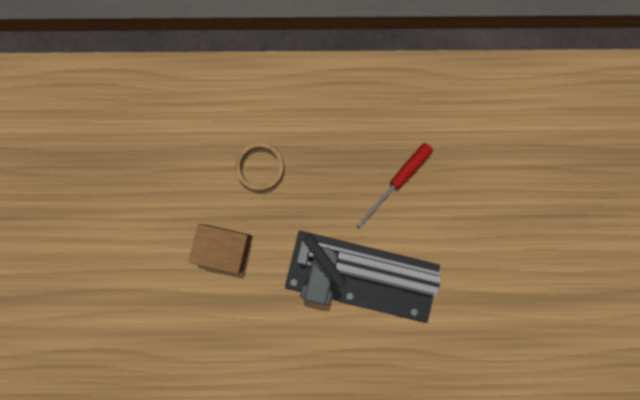

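View pics/wrist0.png

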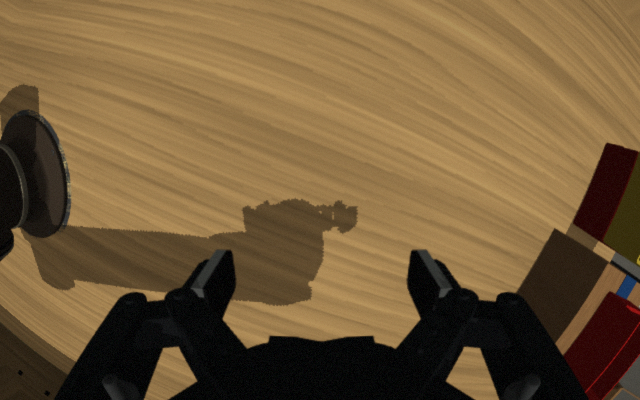

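The top view shows the clamp at about (290–440, 232–320), with its stop to the left (+y world) and the handle bar from (308,237) to (340,293). The driver, tape and carton are above and to the left of it.

```bash
cat > h.py <<'E'
import numpy as np, cv2
from workcell import get_state, get_image
def ray(d,u,v):
    f=200/np.tan(np.radians(d["vfov"]/2)); E=d["extrinsics"]
    r=E[:3,:3]@np.array([(u-d["cx"])/f,(v-d["cy"])/f,1.]); return E[:3,3],r
def onz(d,u,v,z):
    o,r=ray(d,u,v); return o+r*(z-o[2])/r[2]
def proj(d,P):
    f=200/np.tan(np.radians(d["vfov"]/2)); E=d["extrinsics"]
    c=E[:3,:3].T@(np.asarray(P)-E[:3,3]); return d["cx"]+f*c[0]/c[2],d["cy"]+f*c[1]/c[2]
E
python3 - <<'E'
from h import *
d=get_image("top")
im=d["img"][215:335,270:460]; cv2.imwrite("pics/top_z.png",cv2.resize(im,None,fx=4.2,fy=4.2,interpolation=cv2.INTER_CUBIC))
d=get_image("scene")
im=d["img"][145:310,180:340]; cv2.imwrite("pics/scene_z.png",cv2.resize(im,None,fx=3.6,fy=3.6,interpolation=cv2.INTER_CUBIC))
E
```

```text
(no output)
```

View pics/top_z.png

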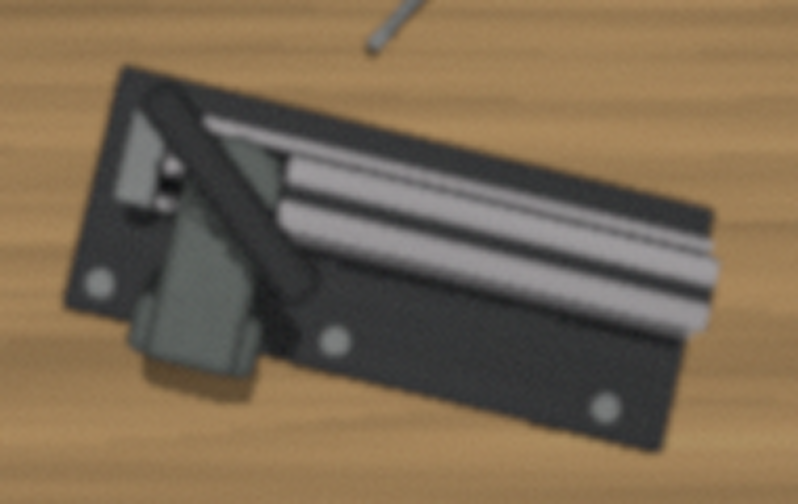

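View pics/scene_z.png

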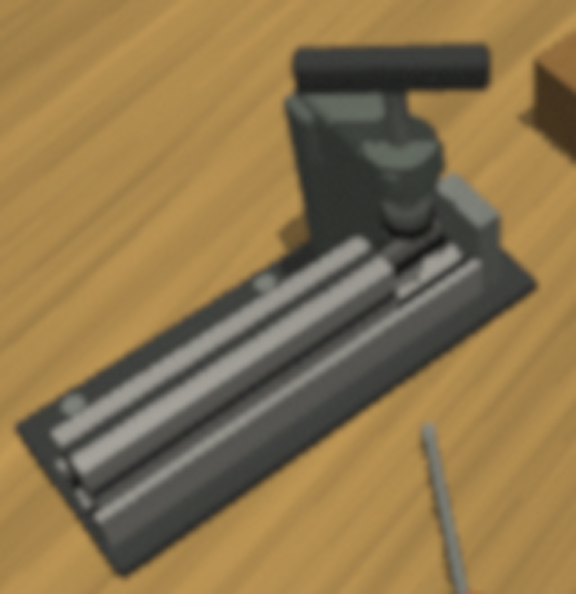

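Run:
```python
from h import *
d=get_image("top")
Z=lambda a,b:(270+a/4.2,215+b/4.2)
c=[onz(d,*Z(*p),.012) for p in [(123,66),(65,306),(713,210),(660,450)]]
for p in c: print(p.round(4))
print("len",np.linalg.norm(c[0]-c[2]),np.linalg.norm(c[1]-c[3]),"wid",np.linalg.norm(c[0]-c[1]),np.linalg.norm(c[2]-c[3]))
y=(c[0]-c[2])+(c[1]-c[3]); y/=np.linalg.norm(y); x=np.array([y[1],-y[0],0]); print("y",y,"yaw",np.degrees(np.arctan2(-y[0],y[1])))
ctr=sum(c)/4
loc=lambda P:((P-ctr)@x,(P-ctr)@y)
print('ctr',ctr)
for n,p,z in [("stopfront top a",(163,140),.068),("stopfront b",(152,208),.068),("stopback",(137,112),.068),("stopback b",(115,195),.068),("prof far a",(290,153),.072),("prof far b",(279,237),.072),("prof near a",(718,258),.072),("near b",(705,333),.072),("bar e1",(165,95),.195),("bar e2",(300,285),.195),("post bl",(130,345),.142),("post br",(250,375),.142),("arm tip",(278,170),.142)]:
    P=onz(d,*Z(*p),z); print(n,P.round(4),np.round(loc(P),4))
h=(onz(d,*Z(165,95),.195)+onz(d,*Z(300,285),.195))/2;print("handle",h)
# scene
s=get_image("scene"); S=lambda a,b:(180+a/3.6,145+b/3.6)
for p in [(296,58),(488,55)]:
    P=onz(s,*S(*p),.195); print("bar scene",P.round(4))
for p in [(18,428),(125,575),(537,288)]: print("base scene",onz(s,*S(*p),.012).round(4))
```

```text
[0.6026 0.1967 0.012 ]
[0.4983 0.2219 0.012 ]
[ 0.5389 -0.0614  0.012 ]
[ 0.436 -0.036  0.012]
len 0.26589092364758815 0.26537879790047525 wid 0.10732427874832079 0.10600133174796307
y [0.23731223 0.97143343 0.        ] yaw -13.727960344803732
ctr [0.51896653 0.0803057  0.012     ]
stopfront top a [0.5715 0.1768 0.068 ] [0.0281 0.1062]
stopfront b [0.5438 0.1813 0.068 ] [1.00e-04 1.04e-01]
stopback [0.583  0.1875 0.068 ] [0.0368 0.1194]
stopback b [0.5491 0.1965 0.068 ] [0.0017 0.1201]
prof far a [0.5661 0.1246 0.072 ] [0.0353 0.0543]
prof far b [0.5321 0.1293 0.072 ] [0.0011 0.0507]
prof near a [ 0.523  -0.0494  0.072 ] [ 0.0347 -0.125 ]
near b [ 0.4929 -0.0434  0.072 ] [ 0.0041 -0.1263]
bar e1 [0.5902 0.1708 0.195 ] [0.0477 0.1049]
bar e2 [0.5243 0.124  0.195 ] [-0.0052  0.0437]
post bl [0.4974 0.1861 0.142 ] [-0.046   0.0976]
post br [0.4863 0.1414 0.142 ] [-0.0463  0.0516]
arm tip [0.5619 0.1306 0.142 ] [0.0298 0.0591]
handle [0.55724681 0.14741077 0.195     ]
bar scene [0.5208 0.1264 0.195 ]
bar scene [0.5908 0.1777 0.195 ]
base scene [ 0.4393 -0.0342  0.012 ]
base scene [ 0.5435 -0.0595  0.012 ]
base scene [0.6075 0.1941 0.012 ]
```

Bed yaw comes out at −13.7°, and the screw axis is at about (0.557, 0.148). The profile is about 51 mm short of home. The sizes check out: 266 × 107 mm base, 179 mm profile and a bar of about 81–86 mm. I'll move behind the profile with the gripper shut.

send_rows:
  rows: "0.03 0.04 -0.02 0 0 0.1;0.08 0.1 -0.05 0 0 0.25;0.13 0.17 -0.07 0 0 0.4;0.17 0.22 -0.1 0 0 0.55;0.2 0.27 -0.12 0 0 0.7;0.23 0.31 -0.13 0 0 0.85;0.26 0.35 -0.145 0 0 0.943;0.28 0.38 -0.145 0 0 0.943;0.3 0.401 -0.145 0 0 0.943;0.3 0.401 -0.145 0 0 0.943;0.3 0.401 -0.145 0 0 0.943;0.3 0.401 -0.145 0 0 0.943"
  grip: -1

```text
time_s: 1.85
eef_pos: [0.4979, -0.0858, 0.2598]
orientation: [[-0.0, 0.971, -0.239], [-0.0, -0.239, -0.971], [-1.0, -0.0, 0.0]]
contact_force: [-0.3, 0.2, -0.2]
gripper_width: 0.001
```

Run:
```python
from h import *
s=get_state()
for k in ("time_s","joint_pos","eef_pos","orientation","contact_force","ft_torque","gripper_width"): print(k,np.round(s[k],4))
d=get_image("wrist");cv2.imwrite("pics/w1.png",d["img"])
```

```text
time_s 1.85
joint_pos [-9.77630e+00  7.45800e+00 -2.03795e+01  6.21685e+01 -1.17000e-02
  9.40575e+01]
eef_pos [ 0.4979 -0.0858  0.2598]
orientation [[-1.000e-04  9.710e-01 -2.391e-01]
 [-2.000e-04 -2.391e-01 -9.710e-01]
 [-1.000e+00 -1.000e-04  2.000e-04]]
contact_force [-0.2635  0.1549 -0.2258]
ft_torque [ 0.0177 -0.0103 -0.0141]
gripper_width 0.0006
```

View pics/w1.png

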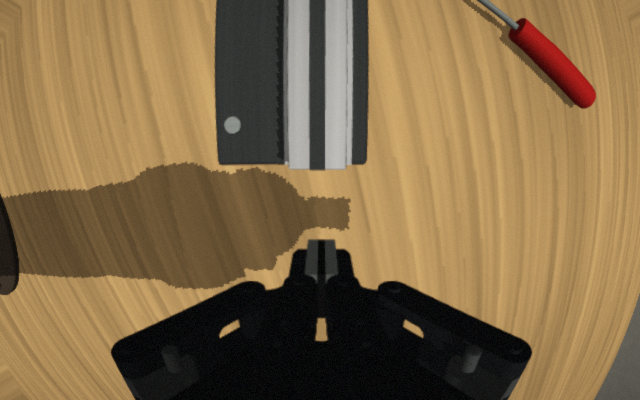

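The wrist view shows the profile end centred at about (317,167), with the shut fingertips at column 321, so they are aligned. I'll lower and push along the bed.

send_rows:
  rows: "0 0 -0.02 0 0 0;0 0 -0.039 0 0 0;0 0 -0.039 0 0 0;0.0024 0.0097 -0.039 0 0 0;0.0048 0.0194 -0.039 0 0 0;0.0062 0.0252 -0.039 0 0 0;0.0076 0.0311 -0.039 0 0 0;0.0091 0.0369 -0.039 0 0 0;0.0105 0.0427 -0.039 0 0 0;0.0119 0.0486 -0.039 0 0 0;0.0134 0.0544 -0.039 0 0 0;0.0148 0.0602 -0.039 0 0 0;0.0162 0.066 -0.039 0 0 0;0.0162 0.066 -0.039 0 0 0"

```text
time_s: 3.65
eef_pos: [0.5148, -0.0184, 0.2205]
orientation: [[-0.0, 0.972, -0.237], [0.001, -0.237, -0.972], [-1.0, -0.0, -0.001]]
contact_force: [0.1, 1.7, -0.3]
gripper_width: -0.003
```

Run:
```python
from h import *
s=get_state()
for k in ("time_s","eef_pos","contact_force","ft_torque"): print(k,np.round(s[k],4))
d=get_image("top")
im=d["img"][215:335,270:460]; cv2.imwrite("pics/top_z2.png",cv2.resize(im,None,fx=4.2,fy=4.2,interpolation=cv2.INTER_CUBIC))
d=get_image("wrist");cv2.imwrite("pics/w2.png",d["img"])
```

```text
time_s 3.65
eef_pos [ 0.5148 -0.0184  0.2205]
contact_force [ 0.0994  1.7289 -0.2898]
ft_torque [-0.0027  0.0006 -0.0124]
```

View pics/top_z2.png

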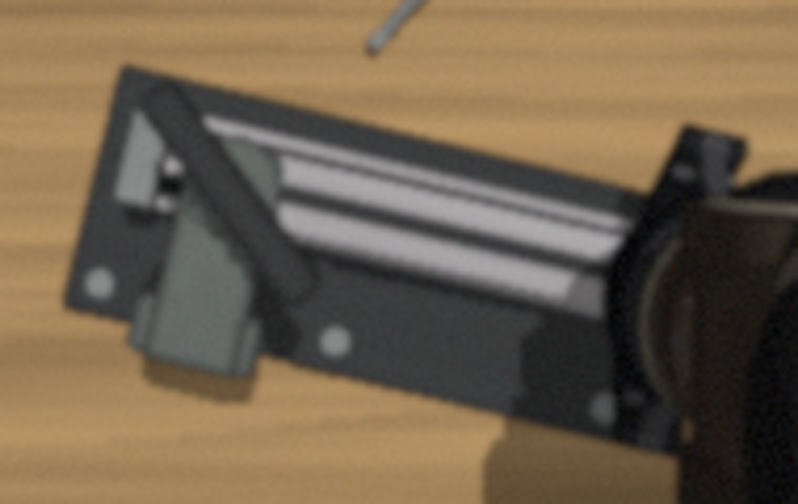

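View pics/w2.png

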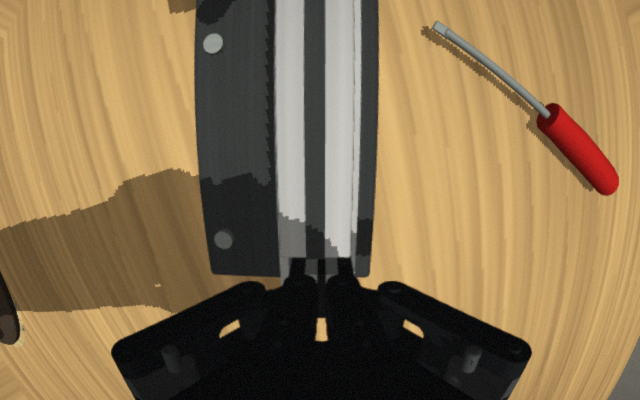

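In contact (force +1.7 N in y). The profile is sliding, with roughly 10 mm to go. I'll continue gently.

send_rows:
  rows: "0.0005 0.002 0 0 0 0;0.001 0.004 0 0 0 0;0.0015 0.006 0 0 0 0;0.0019 0.008 0 0 0 0"

```text
time_s: 4.25
eef_pos: [0.5166, -0.0109, 0.2206]
orientation: [[-0.0, 0.971, -0.238], [-0.0, -0.238, -0.971], [-1.0, -0.0, 0.0]]
contact_force: [0.1, -1.6, -0.3]
gripper_width: -0.003
```

send_rows:
  rows: "0.0003 0.001 0 0 0 0;0.0005 0.002 0 0 0 0"

```text
time_s: 4.5
eef_pos: [0.5171, -0.0089, 0.2207]
orientation: [[-0.0, 0.971, -0.238], [-0.0, -0.238, -0.971], [-1.0, -0.0, 0.0]]
contact_force: [0.1, -1.6, -0.6]
gripper_width: 0.001
```

send_rows:
  rows: "0.0003 0.001 0 0 0 0;0.0005 0.002 0 0 0 0"

```text
time_s: 4.75
eef_pos: [0.5176, -0.0069, 0.2207]
orientation: [[0.0, 0.971, -0.238], [0.0, -0.238, -0.971], [-1.0, 0.0, -0.0]]
contact_force: [-0.0, -1.4, -0.8]
gripper_width: 0.001
```

send_rows:
  rows: "0.0003 0.001 0 0 0 0;0.0005 0.002 0 0 0 0"

```text
time_s: 5.0
eef_pos: [0.518, -0.0055, 0.2207]
orientation: [[-0.0, 0.971, -0.238], [-0.003, -0.238, -0.971], [-1.0, 0.0, 0.003]]
contact_force: [-1.8, -7.7, 0.4]
gripper_width: -0.002
```

send_rows:
  rows: "0.0003 0.001 0 0 0 0;0.0005 0.002 0 0 0 0"

```text
time_s: 5.25
eef_pos: [0.5181, -0.0047, 0.2207]
orientation: [[-0.001, 0.971, -0.239], [-0.007, -0.239, -0.971], [-1.0, 0.0, 0.007]]
contact_force: [-3.2, -15.4, 2.9]
gripper_width: -0.001
```

send_rows:
  rows: "0.0003 0.001 0 0 0 0;0.0005 0.002 0 0 0 0"

```text
time_s: 5.5
eef_pos: [0.5182, -0.0039, 0.2208]
orientation: [[-0.002, 0.971, -0.241], [-0.012, -0.241, -0.971], [-1.0, 0.001, 0.012]]
contact_force: [-5.1, -22.5, 4.8]
gripper_width: 0.002
```

Force has risen to 23 N with the tool barely advancing, so the profile is at the stop. I'll back off and look.

send_rows:
  rows: "-0.0015 -0.006 0 0 0 0;-0.0048 -0.02 0 0 0 0;-0.0048 -0.02 0.06 0 0 0;-0.0048 -0.02 0.12 0 0 0;-0.0048 -0.02 0.17 0 0 0;-0.0048 -0.02 0.2 0 0 0;-0.0048 -0.02 0.2 0 0 0"
  grip: 1

```text
time_s: 6.38
eef_pos: [0.5147, -0.0213, 0.4235]
orientation: [[0.005, 0.971, -0.238], [0.0, -0.238, -0.971], [-1.0, 0.005, -0.002]]
contact_force: [-0.8, -0.2, -0.9]
gripper_width: 1.002
```

Run:
```python
from h import *
s=get_state()
for k in ("time_s","joint_pos","eef_pos","contact_force","ft_torque"): print(k,np.round(s[k],4))
d=get_image("wrist");cv2.imwrite("pics/w3.png",d["img"])
d=get_image("scene")
im=d["img"][145:310,180:340]; cv2.imwrite("pics/scene_z3.png",cv2.resize(im,None,fx=3.6,fy=3.6,interpolation=cv2.INTER_CUBIC))
```

```text
time_s 6.375
joint_pos [-2.372900e+00  6.030000e+00 -1.258800e+00  8.240420e+01  3.320000e-02
  1.013758e+02]
eef_pos [ 0.5147 -0.0213  0.4235]
contact_force [-0.7829 -0.244  -0.8537]
ft_torque [ 0.0065 -0.0417 -0.0267]
```

View pics/w3.png

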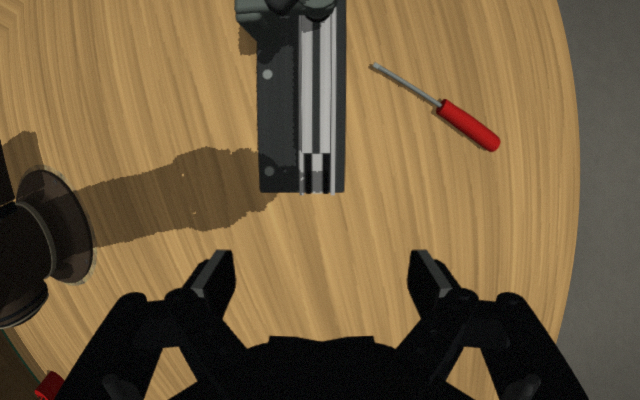

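View pics/scene_z3.png

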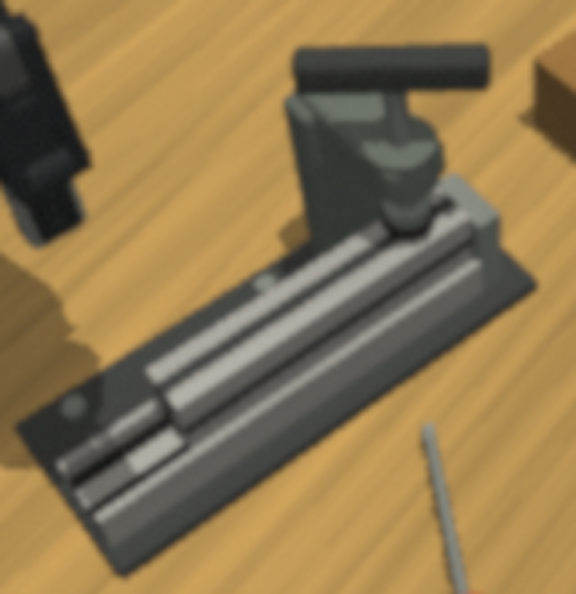

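Home is confirmed: the profile's end meets the stop, the pad is raised above it, and the strips are exposed at the rear. Next I'll swing above the handle, with the jaws across the bar and full clockwise wrist travel available.

send_rows:
  rows: "0.003 0.012 0 0 0 0.17;0.006 0.024 0 0 0 0.35;0.009 0.036 0 0 0 0.53;0.012 0.048 0 0 0 0.71;0.015 0.06 0 0 0 0.89;0.018 0.072 0 0 0 1.07;0.021 0.085 0 0 0 1.25;0.024 0.098 0 0 0 1.43;0.027 0.11 0 0 0 1.61;0.03 0.122 0 0 0 1.79;0.034 0.135 0 0 0 1.97;0.038 0.15 0 0 0 2.15;0.0417 0.16 0 0 0 2.33;0.0417 0.169 0 0 0 2.435;0.0417 0.169 0 0 0 2.435;0.0417 0.169 0 0 0 2.435;0.0417 0.169 0 0 0 2.435"

```text
time_s: 8.6
eef_pos: [0.556, 0.1476, 0.4204]
orientation: [[-0.001, -0.583, 0.812], [-0.0, 0.812, 0.583], [-1.0, 0.0, -0.001]]
contact_force: [0.6, 0.0, 0.1]
gripper_width: 1.003
```

```bash
cat >> h.py <<'E'
def wray(d,s,u,v):
    f=200/np.tan(np.radians(d["vfov"]/2)); a=np.array([u-d["cx"],v-d["cy"]]); r=np.hypot(*a); th=r/f
    c=np.array([np.sin(th)*a[0]/r,np.sin(th)*a[1]/r,np.cos(th)])
    T=d["tool_from_camera"];R=np.array(s["orientation"])
    return np.array(s["eef_pos"])+R@T[:3,3], R@T[:3,:3]@c
def wonz(d,s,u,v,z):
    o,r=wray(d,s,u,v); return o+r*(z-o[2])/r[2]
E
python3 - <<'E'
from h import *
s=get_state()
for k in ("time_s","joint_pos","eef_pos","orientation","contact_force","ft_torque"): print(k,np.round(s[k],4))
d=get_image("wrist");cv2.imwrite("pics/w4.png",d["img"])
d=get_image("scene")
E
```

```text
time_s 8.6
joint_pos [ 1.48688e+01  1.28306e+01  6.44670e+00  8.36495e+01 -1.20000e-03
 -2.08133e+01]
eef_pos [0.556  0.1476 0.4204]
orientation [[-6.000e-04 -5.833e-01  8.123e-01]
 [-2.000e-04  8.123e-01  5.833e-01]
 [-1.000e+00  2.000e-04 -6.000e-04]]
contact_force [0.6081 0.001  0.0769]
ft_torque [-0.0723 -0.0137 -0.0436]
```

View pics/w4.png

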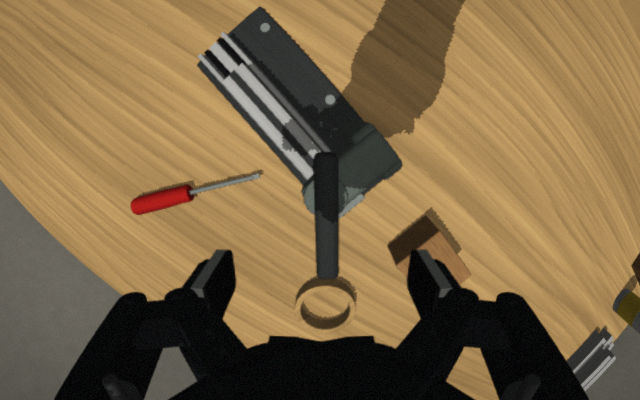

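The bar runs from (326,155) to (328,278), close to vertical between the jaws. I'll compute its centre.

Run:
```python
from h import *
s=get_state(); d=get_image("wrist"); g=cv2.cvtColor(d["img"],cv2.COLOR_BGR2GRAY)
for v in (165,180,240,255,268,274,278): print(v,g[v,305:350:1].tolist())
a=wonz(d,s,326,155,.193);b=wonz(d,s,328,278,.193)
print(a,b,(a+b)/2,np.linalg.norm(a-b),np.degrees(np.arctan2(*(b-a)[1::-1])))
```

```text
165 [167, 170, 167, 137, 97, 62, 54, 43, 29, 25, 23, 24, 25, 28, 27, 23, 28, 24, 27, 31, 30, 30, 27, 27, 29, 31, 31, 28, 30, 26, 22, 20, 25, 42, 56, 58, 60, 54, 59, 59, 59, 60, 58, 58, 53]
180 [53, 58, 59, 43, 30, 31, 41, 51, 61, 35, 26, 28, 25, 27, 29, 25, 27, 27, 31, 28, 31, 30, 29, 29, 26, 29, 27, 29, 26, 23, 25, 23, 26, 39, 46, 49, 57, 59, 54, 61, 56, 60, 59, 59, 56]
240 [156, 156, 154, 152, 150, 149, 149, 149, 143, 136, 96, 43, 43, 44, 49, 48, 51, 52, 47, 52, 52, 55, 50, 51, 50, 49, 55, 50, 52, 45, 39, 43, 41, 73, 106, 125, 133, 139, 141, 144, 149, 149, 150, 150, 148]
255 [146, 141, 139, 137, 142, 141, 143, 147, 143, 140, 115, 67, 44, 43, 47, 46, 45, 52, 48, 51, 53, 53, 54, 50, 50, 48, 52, 49, 45, 43, 42, 37, 40, 85, 123, 138, 146, 143, 148, 146, 149, 149, 146, 145, 141]
268 [144, 144, 141, 145, 144, 145, 148, 147, 147, 149, 130, 92, 39, 40, 43, 44, 50, 54, 49, 48, 48, 52, 50, 49, 50, 51, 52, 50, 50, 46, 40, 40, 42, 90, 129, 147, 152, 153, 155, 157, 159, 156, 156, 160, 160]
274 [145, 144, 147, 150, 149, 150, 153, 150, 146, 149, 143, 120, 69, 43, 45, 46, 49, 50, 47, 49, 51, 54, 50, 49, 50, 47, 46, 48, 44, 42, 41, 42, 57, 112, 138, 145, 145, 151, 148, 147, 146, 147, 143, 145, 148]
278 [151, 153, 150, 152, 127, 91, 84, 84, 79, 67, 61, 57, 53, 52, 50, 47, 44, 43, 40, 44, 47, 47, 47, 46, 46, 46, 50, 46, 50, 49, 52, 67, 77, 81, 78, 74, 79, 77, 81, 89, 118, 139, 151, 149, 149]
[0.51793103 0.12495981 0.193     ] [0.58994329 0.17908155 0.193     ] [0.55393716 0.15202068 0.193     ] 0.0900829009382625 36.92716288914701
```

Wrist view: bar length 90.1 mm (right), centre (0.554, 0.152). The three views agree to about 3–5 mm, so I'll use their mean. Lower, then close.

send_rows:
  rows: "-0.001 0.002 -0.03 0 0 0.01;-0.001 0.002 -0.06 0 0 0.01;-0.001 0.002 -0.078 0 0 0.01;-0.001 0.002 -0.078 0 0 0.01;-0.001 0.002 -0.078 0 0 0.01"

```text
time_s: 9.38
eef_pos: [0.5552, 0.15, 0.3437]
orientation: [[0.001, -0.592, 0.806], [0.0, 0.806, 0.592], [-1.0, -0.0, 0.001]]
contact_force: [0.3, -0.8, 0.3]
gripper_width: 1.001
```

send_rows:
  rows: "0 0 0 0 0 0;0 0 0 0 0 0;0 0 0 0 0 0;0 0 0 0 0 0;0 0 0 0 0 0;0 0 0 0 0 0"
  grip: -1
  newtons: 40

```text
time_s: 10.12
eef_pos: [0.5548, 0.1503, 0.343]
orientation: [[-0.0, -0.593, 0.805], [0.001, 0.805, 0.593], [-1.0, 0.001, 0.001]]
contact_force: [-2.6, 2.2, 3.8]
gripper_width: 0.181
```

```bash
cat > st.py <<'E'
from h import *
s=get_state(); R=np.array(s["orientation"]); F=np.array(s["contact_force"])
yaw=np.degrees(np.arctan2(R[1,1],R[0,1]))
print("t",round(s["time_s"],2),"yaw",round(yaw,2),"pos",np.round(s["eef_pos"],4),"F",F.round(2),"T",np.round(s["ft_torque"],3),"Facross",round(F@R[:,1],2),"Falong",round(F@R[:,2],2),"g",round(s["gripper_width"],3),"j6",round(s["joint_pos"][5],1))
E
python3 st.py; python3 -c "
from h import *
cv2.imwrite('pics/w5.png',get_image('wrist')['img'])"
```

```text
t 10.12 yaw 126.37 pos [0.5548 0.1503 0.343 ] F [-2.6   2.16  3.76] T [0.634 0.624 0.149] Facross 3.28 Falong -0.82 g 0.181 j6 -21.2
```

View pics/w5.png

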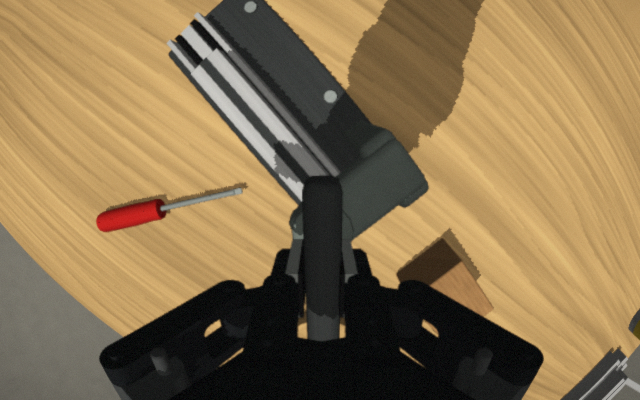

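Bar gripped (15.4 mm opening), with a lateral force of 3 N, i.e. under 1 mm off axis. I'll start turning clockwise, following the pitch down.

send_rows:
  rows: "-0.0004 0.0005 -0.0002 0 0 -0.05;-0.0004 0.0005 -0.0005 0 0 -0.1;-0.0004 0.0005 -0.0007 0 0 -0.15;-0.0004 0.0005 -0.001 0 0 -0.2;-0.0004 0.0005 -0.0012 0 0 -0.25;-0.0004 0.0005 -0.0014 0 0 -0.3;-0.0004 0.0005 -0.0017 0 0 -0.35;-0.0004 0.0005 -0.0019 0 0 -0.4;-0.0004 0.0005 -0.0021 0 0 -0.44;-0.0004 0.0005 -0.0022 0 0 -0.46;-0.0004 0.0005 -0.0023 0 0 -0.48;-0.0004 0.0005 -0.0024 0 0 -0.5"

```text
time_s: 11.68
eef_pos: [0.5546, 0.1505, 0.3406]
orientation: [[0.0, -0.133, 0.991], [0.0, 0.991, 0.133], [-1.0, -0.0, 0.0]]
contact_force: [-2.8, 1.5, 5.4]
gripper_width: 0.178
```

```bash
python3 st.py
```

```text
t 11.68 yaw 97.65 pos [0.5546 0.1505 0.3406] F [-2.78  1.5   5.38] T [0.248 0.541 0.362] Facross 1.85 Falong -2.55 g 0.178 j6 7.5
```

send_rows:
  rows: "0 0 -0.0001 0 0 -0.02;0 0 -0.0002 0 0 -0.04;0 0 -0.0003 0 0 -0.06;0 0 -0.0004 0 0 -0.08;0 0 -0.0005 0 0 -0.1"

```text
time_s: 12.3
eef_pos: [0.5546, 0.1505, 0.3401]
orientation: [[0.0, -0.033, 0.999], [-0.0, 0.999, 0.033], [-1.0, -0.0, 0.0]]
contact_force: [-2.5, 1.9, 6.1]
gripper_width: 0.18
```

```bash
python3 st.py
```

```text
t 12.3 yaw 91.92 pos [0.5546 0.1505 0.3401] F [-2.52  1.87  6.13] T [0.269 0.575 0.38 ] Facross 1.95 Falong -2.46 g 0.18 j6 13.3
```

send_rows:
  rows: "0 0 -0.0001 0 0 -0.02;0 0 -0.0002 0 0 -0.04;0 0 -0.0003 0 0 -0.06;0 0 -0.0004 0 0 -0.08;0 0 -0.0005 0 0 -0.1"

```text
time_s: 12.92
eef_pos: [0.5546, 0.1505, 0.3397]
orientation: [[0.0, 0.066, 0.998], [0.0, 0.998, -0.066], [-1.0, 0.0, 0.0]]
contact_force: [-2.3, 1.5, 6.3]
gripper_width: 0.178
```

```bash
python3 st.py
```

```text
t 12.93 yaw 86.19 pos [0.5546 0.1505 0.3397] F [-2.31  1.47  6.32] T [0.203 0.642 0.323] Facross 1.31 Falong -2.4 g 0.178 j6 19.0
```

```bash
echo 'print("eff6",round(s["joint_efforts"][5],3))'>>st.py; python3 st.py
```

```text
t 12.93 yaw 86.19 pos [0.5546 0.1505 0.3397] F [-2.31  1.47  6.32] T [0.203 0.642 0.323] Facross 1.31 Falong -2.4 g 0.178 j6 19.0
eff6 0.2
```

send_rows:
  rows: "0 0 -0.0001 0 0 -0.02;0 0 -0.0002 0 0 -0.04;0 0 -0.0003 0 0 -0.06;0 0 -0.0004 0 0 -0.08;0 0 -0.0005 0 0 -0.1"

```text
time_s: 13.55
eef_pos: [0.5546, 0.1505, 0.3392]
orientation: [[0.0, 0.166, 0.986], [0.0, 0.986, -0.166], [-1.0, 0.0, 0.0]]
contact_force: [-2.0, 1.1, 5.4]
gripper_width: 0.175
```

```bash
python3 st.py
```

```text
t 13.55 yaw 80.46 pos [0.5546 0.1505 0.3392] F [-1.95  1.09  5.45] T [0.201 0.669 0.392] Facross 0.75 Falong -2.1 g 0.175 j6 24.7
eff6 0.199
```

send_rows:
  rows: "0 0 -0.0001 0 0 -0.02;0 0 -0.0002 0 0 -0.04;0 0 -0.0003 0 0 -0.06;0 0 -0.0004 0 0 -0.08;0 0 -0.0005 0 0 -0.1"

```text
time_s: 14.18
eef_pos: [0.5546, 0.1505, 0.3387]
orientation: [[0.0, 0.263, 0.965], [-0.0, 0.965, -0.263], [-1.0, 0.0, 0.0]]
contact_force: [-2.6, 1.4, 5.7]
gripper_width: 0.179
```

```bash
python3 st.py
```

```text
t 14.18 yaw 74.73 pos [0.5546 0.1505 0.3387] F [-2.58  1.45  5.68] T [0.189 0.713 0.372] Facross 0.72 Falong -2.87 g 0.179 j6 30.5
eff6 0.198
```

send_rows:
  rows: "0 0 -0.0001 0 0 -0.02;0 0 -0.0002 0 0 -0.04;0 0 -0.0003 0 0 -0.06;0 0 -0.0004 0 0 -0.08;0 0 -0.0005 0 0 -0.1"

```text
time_s: 14.8
eef_pos: [0.5546, 0.1505, 0.3382]
orientation: [[0.0, 0.358, 0.934], [-0.0, 0.934, -0.358], [-1.0, 0.0, 0.0]]
contact_force: [-3.3, 1.5, 6.2]
gripper_width: 0.179
```

```bash
python3 st.py
```

```text
t 14.8 yaw 69.0 pos [0.5546 0.1505 0.3382] F [-3.3   1.54  6.17] T [0.166 0.688 0.372] Facross 0.26 Falong -3.63 g 0.179 j6 36.2
eff6 0.198
```

`eff6` is a very clean signal (0.198). I'll keep going and watch for the small step at contact.

send_rows:
  rows: "0 0 -0.0001 0 0 -0.02;0 0 -0.0002 0 0 -0.04;0 0 -0.0003 0 0 -0.06;0 0 -0.0004 0 0 -0.08;0 0 -0.0005 0 0 -0.1"

```text
time_s: 15.42
eef_pos: [0.5545, 0.1505, 0.3377]
orientation: [[0.0, 0.45, 0.893], [-0.0, 0.893, -0.45], [-1.0, 0.0, 0.0]]
contact_force: [-3.8, 1.7, 5.4]
gripper_width: 0.177
```

```bash
python3 st.py
```

```text
t 15.43 yaw 63.27 pos [0.5545 0.1505 0.3377] F [-3.8   1.71  5.39] T [0.172 0.78  0.372] Facross -0.18 Falong -4.16 g 0.177 j6 41.9
eff6 0.197
```

send_rows:
  rows: "0 0 -0.0001 0 0 -0.02;0 0 -0.0002 0 0 -0.04;0 0 -0.0003 0 0 -0.06;0 0 -0.0004 0 0 -0.08;0 0 -0.0005 0 0 -0.1"

```text
time_s: 16.05
eef_pos: [0.5545, 0.1505, 0.3372]
orientation: [[0.0, 0.537, 0.844], [0.0, 0.844, -0.537], [-1.0, 0.0, 0.0]]
contact_force: [-4.0, 1.5, 6.0]
gripper_width: 0.181
```

```bash
python3 st.py
```

```text
t 16.05 yaw 57.54 pos [0.5545 0.1505 0.3372] F [-4.03  1.46  6.05] T [0.157 0.805 0.365] Facross -0.93 Falong -4.19 g 0.181 j6 47.6
eff6 0.196
```

send_rows:
  rows: "0 0 -0.0001 0 0 -0.02;0 0 -0.0002 0 0 -0.04;0 0 -0.0003 0 0 -0.06;0 0 -0.0004 0 0 -0.08;0 0 -0.0005 0 0 -0.1"

```text
time_s: 16.68
eef_pos: [0.5545, 0.1504, 0.3368]
orientation: [[0.0, 0.618, 0.786], [0.0, 0.786, -0.618], [-1.0, 0.0, 0.0]]
contact_force: [-3.4, 0.4, 5.6]
gripper_width: 0.183
```

```bash
python3 st.py
```

```text
t 16.68 yaw 51.81 pos [0.5545 0.1504 0.3368] F [-3.36  0.41  5.63] T [0.231 0.791 0.388] Facross -1.75 Falong -2.89 g 0.183 j6 53.4
eff6 0.195
```

send_rows:
  rows: "0 0 -0.0001 0 0 -0.02;0 0 -0.0002 0 0 -0.04;0 0 -0.0003 0 0 -0.06;0 0 -0.0004 0 0 -0.08;0 0 -0.0005 0 0 -0.1"

```text
time_s: 17.3
eef_pos: [0.5545, 0.1505, 0.3363]
orientation: [[0.0, 0.694, 0.72], [0.0, 0.72, -0.694], [-1.0, 0.0, 0.0]]
contact_force: [-3.1, 2.7, 6.6]
gripper_width: 0.18
```

```bash
python3 st.py
```

```text
t 17.3 yaw 46.08 pos [0.5545 0.1505 0.3363] F [-3.13  2.74  6.63] T [0.21  0.838 0.362] Facross -0.2 Falong -4.16 g 0.18 j6 59.1
eff6 0.195
```

send_rows:
  rows: "0 0 -0.0001 0 0 -0.02;0 0 -0.0002 0 0 -0.04;0 0 -0.0003 0 0 -0.06;0 0 -0.0004 0 0 -0.08;0 0 -0.0005 0 0 -0.1"

```text
time_s: 17.92
eef_pos: [0.5545, 0.1505, 0.3358]
orientation: [[0.0, 0.762, 0.647], [0.0, 0.647, -0.762], [-1.0, 0.0, 0.0]]
contact_force: [-2.0, 2.0, 6.4]
gripper_width: 0.18
```

```bash
python3 st.py
```

```text
t 17.93 yaw 40.35 pos [0.5545 0.1505 0.3358] F [-1.99  2.05  6.42] T [0.229 0.874 0.333] Facross -0.19 Falong -2.85 g 0.18 j6 64.8
eff6 0.194
```

send_rows:
  rows: "0 0 -0.0001 0 0 -0.02;0 0 -0.0002 0 0 -0.04;0 0 -0.0003 0 0 -0.06;0 0 -0.0004 0 0 -0.08;0 0 -0.0005 0 0 -0.1"

```text
time_s: 18.55
eef_pos: [0.5545, 0.1505, 0.3353]
orientation: [[0.0, 0.823, 0.568], [0.0, 0.568, -0.823], [-1.0, 0.0, 0.0]]
contact_force: [-2.1, 1.6, 7.1]
gripper_width: 0.181
```

```bash
python3 st.py
```

```text
t 18.55 yaw 34.63 pos [0.5545 0.1505 0.3353] F [-2.1   1.56  7.11] T [0.224 0.893 0.356] Facross -0.84 Falong -2.47 g 0.181 j6 70.6
eff6 0.213
```

send_rows:
  rows: "0 0 -0.0001 0 0 -0.02;0 0 -0.0002 0 0 -0.04;0 0 -0.0003 0 0 -0.06;0 0 -0.0004 0 0 -0.08;0 0 -0.0005 0 0 -0.1"

```text
time_s: 19.18
eef_pos: [0.5544, 0.1505, 0.3349]
orientation: [[0.0, 0.875, 0.483], [0.0, 0.483, -0.875], [-1.0, 0.0, -0.0]]
contact_force: [-3.5, 0.8, 7.3]
gripper_width: 0.18
```

```bash
python3 st.py
```

```text
t 19.18 yaw 28.9 pos [0.5544 0.1505 0.3349] F [-3.51  0.82  7.34] T [0.278 0.952 0.432] Facross -2.67 Falong -2.42 g 0.18 j6 76.3
eff6 0.215
```

`eff6` stepped from 0.194 to 0.213–0.215 at about 1.6 rad and Tz also rose. So the pad has touched the profile (about 8–10 N, plateau) and it's sinking. I'll continue in steps small enough to catch the hard bed.

send_rows:
  rows: "0 0 -0.0001 0 0 -0.02;0 0 -0.0002 0 0 -0.04;0 0 -0.0003 0 0 -0.06;0 0 -0.0004 0 0 -0.08"

```text
time_s: 19.68
eef_pos: [0.5544, 0.1505, 0.3345]
orientation: [[0.0, 0.911, 0.412], [0.0, 0.412, -0.911], [-1.0, 0.0, -0.0]]
contact_force: [-3.4, 1.4, 7.6]
gripper_width: 0.177
```

```bash
python3 st.py
```

```text
t 19.68 yaw 24.31 pos [0.5544 0.1505 0.3345] F [-3.38  1.41  7.58] T [0.3   1.    0.362] Facross -2.5 Falong -2.68 g 0.177 j6 80.9
eff6 0.216
```

send_rows:
  rows: "0 0 -0.0001 0 0 -0.02;0 0 -0.0002 0 0 -0.04;0 0 -0.0003 0 0 -0.06;0 0 -0.0004 0 0 -0.08"

```text
time_s: 20.18
eef_pos: [0.5544, 0.1505, 0.3341]
orientation: [[0.0, 0.941, 0.338], [0.0, 0.338, -0.941], [-1.0, 0.0, -0.0]]
contact_force: [-3.8, 1.2, 8.1]
gripper_width: 0.181
```

```bash
python3 st.py
```

```text
t 20.18 yaw 19.73 pos [0.5544 0.1505 0.3341] F [-3.75  1.23  8.08] T [0.295 1.012 0.388] Facross -3.11 Falong -2.43 g 0.181 j6 85.5
eff6 0.217
```

send_rows:
  rows: "0 0 -0.0001 0 0 -0.02;0 0 -0.0002 0 0 -0.04;0 0 -0.0003 0 0 -0.06;0 0 -0.0004 0 0 -0.08"

```text
time_s: 20.68
eef_pos: [0.5544, 0.1505, 0.3338]
orientation: [[0.0, 0.965, 0.261], [0.0, 0.261, -0.965], [-1.0, 0.0, -0.0]]
contact_force: [-4.0, 1.2, 9.3]
gripper_width: 0.179
```

```bash
python3 st.py
```

```text
t 20.68 yaw 15.15 pos [0.5544 0.1505 0.3338] F [-4.    1.22  9.27] T [0.351 1.013 0.435] Facross -3.53 Falong -2.23 g 0.179 j6 90.0
eff6 0.278
```

The hard bed is reached: `eff6` rose to 0.278. I'll take small steps now.

send_rows:
  rows: "0 0 -0.0001 0 0 -0.015;0 0 -0.0002 0 0 -0.03"

```text
time_s: 20.92
eef_pos: [0.5544, 0.1505, 0.3336]
orientation: [[0.0, 0.973, 0.233], [0.0, 0.233, -0.973], [-1.0, 0.0, -0.0]]
contact_force: [-4.0, 2.9, 8.3]
gripper_width: 0.18
```

```bash
python3 st.py
```

```text
t 20.93 yaw 13.45 pos [0.5544 0.1505 0.3336] F [-4.    2.85  8.34] T [0.308 1.023 0.505] Facross -3.22 Falong -3.71 g 0.18 j6 91.7
eff6 0.343
```

```bash
cat > avg.py <<'E'
from h import *
T=[];e=[];y=[];F=[]
for i in range(8):
    s=get_state();T.append(s["ft_torque"][2]);e.append(s["joint_efforts"][5]);R=np.array(s["orientation"]);y.append(np.degrees(np.arctan2(R[1,1],R[0,1])));F.append(s["contact_force"])
    get_image("top")
print(round(s["time_s"],2),"Tz",np.round(np.mean(T),3),"sd",np.round(np.std(T),3),"eff",np.round(e,3),"yaw",np.round(y,2)[[0,-1]],np.mean(F,0).round(1))
E
python3 avg.py
```

```text
21.27 Tz 0.425 sd 0.04 eff [0.343 0.471 0.487 0.43  0.416 0.413 0.413 0.413] yaw [13.45 13.47] [-4.2  1.5  8.4]
```

At hold, effort equals the measured torque (0.41–0.43); the in-motion readings only carry a speed-dependent offset. So I'll compare at the same 0.02 rad/row speed. The estimate is now about 28 N, so I'll go on another 0.06 rad.

send_rows:
  rows: "0 0 -0.0001 0 0 -0.02;0 0 -0.0002 0 0 -0.04;0 0 -0.0003 0 0 -0.06"

```text
time_s: 21.7
eef_pos: [0.5544, 0.1505, 0.3334]
orientation: [[0.0, 0.985, 0.174], [0.001, 0.174, -0.985], [-1.0, 0.001, -0.0]]
contact_force: [-4.1, 0.8, 8.9]
gripper_width: 0.184
```

```bash
python3 st.py; python3 avg.py
```

```text
t 21.7 yaw 10.01 pos [0.5544 0.1505 0.3334] F [-4.11  0.84  8.88] T [0.373 1.102 0.531] Facross -3.9 Falong -1.54 g 0.184 j6 95.2
eff6 0.351
22.05 Tz 0.48 sd 0.036 eff [0.351 0.521 0.547 0.471 0.452 0.449 0.448 0.448] yaw [10.01 10.04] [-3.6  1.2  8.6]
```

Estimate now is about 33–36 N: motion effort is 0.16 N·m above free. Another 0.07 rad should bring it to about 48 N.

send_rows:
  rows: "0 0 -0.0001 0 0 -0.02;0 0 -0.0002 0 0 -0.04;0 0 -0.0003 0 0 -0.06;0 0 -0.0003 0 0 -0.07"

```text
time_s: 22.6
eef_pos: [0.5544, 0.1505, 0.3331]
orientation: [[0.0, 0.994, 0.105], [0.0, 0.105, -0.994], [-1.0, 0.001, -0.0]]
contact_force: [-3.6, 2.0, 9.0]
gripper_width: 0.184
```

```bash
python3 st.py; python3 avg.py
```

```text
t 22.6 yaw 6.02 pos [0.5544 0.1505 0.3331] F [-3.62  2.02  8.98] T [0.345 1.011 0.604] Facross -3.38 Falong -2.4 g 0.184 j6 99.2
eff6 0.518
22.95 Tz 0.561 sd 0.03 eff [0.518 0.581 0.581 0.543 0.534 0.533 0.533 0.533] yaw [6.02 6.04] [-3.9  1.5  8.4]
```

All three measures agree: Tz in motion is 0.604 against 0.365 free (+0.24 N·m ≈ 50 N), and 0.21 rad past the hard bed gives about 50 N. I'll release and retreat.

send_rows:
  rows: "0 0 0 0 0 0;0 0 0 0 0 0;0 0 0 0 0 0;0 0 0 0 0 0;0 0 0 0 0 0"
  grip: 1

```text
time_s: 23.62
eef_pos: [0.5547, 0.1504, 0.3322]
orientation: [[-0.0, 0.995, 0.105], [-0.0, 0.105, -0.995], [-1.0, -0.0, 0.0]]
contact_force: [-0.4, -0.0, -0.2]
gripper_width: 0.996
```

send_rows:
  rows: "0 0 0.01 0 0 0;0 0 0.03 0 0 0;0 0 0.06 0 0 0;0 0 0.1 0 0 0;-0.02 -0.02 0.14 0 0 0;-0.05 -0.05 0.16 0 0 0;-0.08 -0.1 0.16 0 0 0;-0.1 -0.15 0.16 0 0 0;-0.1 -0.2 0.16 0 0 0;-0.1 -0.2 0.16 0 0 0;-0.1 -0.2 0.16 0 0 0"

```text
time_s: 25.0
eef_pos: [0.4545, -0.0495, 0.4929]
orientation: [[0.001, 0.995, 0.104], [0.0, 0.104, -0.995], [-1.0, 0.001, -0.0]]
contact_force: [-0.1, -0.1, -0.5]
gripper_width: 1.002
```

```bash
python3 st.py
python3 - <<'E'
from h import *
d=get_image("scene")
im=d["img"][120:390,170:440]; cv2.imwrite("pics/scene_f.png",cv2.resize(im,None,fx=2.2,fy=2.2,interpolation=cv2.INTER_CUBIC))
d=get_image("top")
im=d["img"][130:335,180:460]; cv2.imwrite("pics/top_f.png",cv2.resize(im,None,fx=2.7,fy=2.7,interpolation=cv2.INTER_CUBIC))
E
```

```text
t 25.0 yaw 5.97 pos [ 0.4545 -0.0495  0.4929] F [-0.14 -0.09 -0.51] T [ 0.001 -0.008 -0.004] Facross -0.15 Falong 0.07 g 1.002 j6 77.8
eff6 -0.009
```

View pics/scene_f.png

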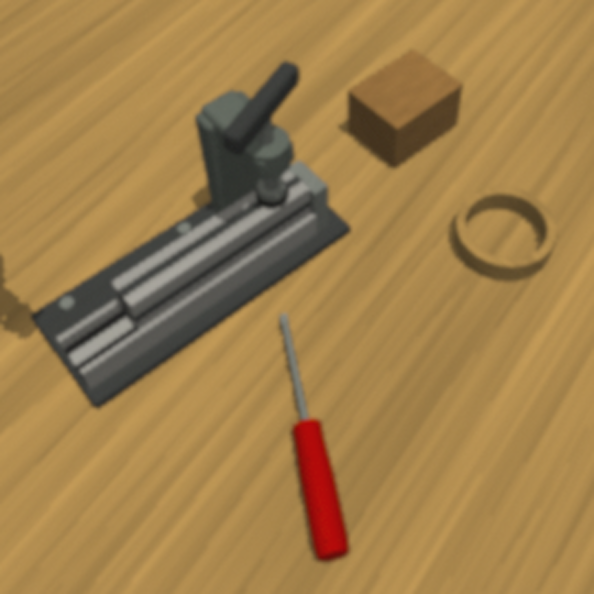

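View pics/top_f.png

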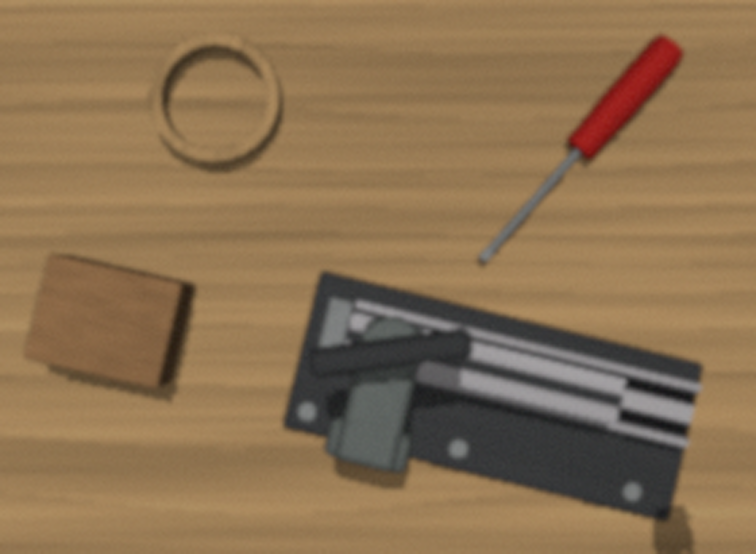

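The profile is home and aligned, the pad is seated, and the driver, tape and carton are where they were. The robot is clear (force about 0), so I'm handing in.

```bash
python3 -c "
from workcell import ctrl
print(ctrl.close_job())"
```

```text
the job is handed in; nothing more can be done
None
```

I slid the profile home, tightened the clamp to about 50 N by feel, let go, and handed the job in at about 25 s. No verdict was reported.

- **Sliding:** I pushed the profile about 50 mm along the bed with the shut gripper. It met the stop, where the push force rose from about 1.6 N to 23 N. The picture afterwards showed its end at the stop and the pad still raised.
- **Tightening:** I turned the T-handle about 2.1 rad clockwise. The torque stepped up slightly at about 1.6 rad, where the pad touched, and rose steeply from about 1.9 rad, where the profile met the hard bed.
- **Snug force:** The last torque reading while turning was 0.24 N m above free, which is about 50 N. The turn past the hard bed also gives about 50 N. I have no direct pad-force reading. The torque sensor is noisy (about ±0.03 N m, or ±7 N), and the readings while holding still came out lower.
- **Last checks:** The robot was clear with no contact force. The profile was home and in line, and the screwdriver, tape and carton looked unmoved in both views.
- **Disagreement:** The camera views differed by 3–5 mm on the handle's centre. I used their average, and the side force at the grip was only about 3–4 N.

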